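# Pour drainage pebbles into the pot and scrape the potting board

## Robot

A 6-joint arm with a two-finger parallel gripper is mounted at the origin on the work surface. World frame = base frame: x ahead of the robot, y to its left, z up, the work surface at z = 0. Lengths are in mm, angles in rad, forces in N, time in s.
With the tool pointing down it reaches from about 275 to 750 mm from the base axis. Payload 10.2 kg.
Tool frame: the origin (TCP) lies midway between the tips of the shut fingers; the grasp point (between the pads) lies 19 mm behind it; z points along the fingers, y is the line along which they close (so a half turn about z gives the same grasp; the last joint's range is limited). The gripper opens to 85 mm and grips with 20 to 120 N. Pads are 22 mm wide; open, the fingers measure 114 mm over their backs; the gripper's body (76 mm by 85 mm) begins 54 mm behind the grasp point. The pads swing forward as they close: fully open they stand 13 mm farther back than shut.
Start: joints at [-1.406, 0.313, 1.498, -0, 1.331, -0.223], TCP at [198.518, -486.026, 231.294] pointing down, gripper open.
Joint ranges: [-2.94, 2.94], [-0.97, 2.17], [0.19, 2.56], [-1.23, 4.37], [0.02, 3.11], [-2.88, 2.88]. Speed limits (rad/s): [2.39, 2.39, 3.01, 3.14, 3.14, 3.14].

## Interface

Orientations are given as a unit quaternion [w, x, y, z].
In Python, from rig import ctrl, capture, camera_info gives the robot as it stands.
- The arm moves only by the tool apply_moves, never from a script. Its argument "targets" is a list of rows, each a list of 3 entries, a list of its own where there are three numbers: the finger opening in mm, from 0 to 85.4, then the shift along the world's x, y, z in mm, then the turn, a rotation vector about the world's x, y, z in degrees. In form: [[grip, [dx, dy, dz], [rx, ry, rz]], ...]. A call has 1 to 20 rows; each row is the pose to reach, as a shift and turn from the pose commanded when the call began; what a row does not reach only later rows make up. A row lasts 1/10 s, in which the tool goes at most 50 mm and 8.59 degrees, less where a joint would pass 70% of its speed; a pose out of reach is approached as far as the arm can. A call with a gripper value outside its range is refused whole. The fingers move at their own pace and stop on an object; "squeeze" is the grip in N (left out, the last holds). Time passes only in rows, so rows that repeat a pose let the fingers close. It gives the time, the measured TCP pose, the force, the opening and the grip force at its end, in the units of the state.
- ctrl.sense(): the state, without advancing time (a new reading comes with each control period).
- capture(name): name is "scene" or "top" or "wrist"; returns (picture, depth): 480x640x3 uint8, blue, green, red; 480x640 float32, mm along the optical axis (not along the pixel's ray), 0 where there is no reading.
- camera_info(name): a dict with "vfov" (degrees; the focal length in pixels is half the picture's height over the tangent of half this angle, whatever the lens; pixels are square), "cx", "cy" (the principal point, pixels), "extrinsics" (4x4, takes a point from camera to world coordinates). Camera axes: x right, y down, z forward; pixel columns grow to the right and rows downward; lengths in mm; the calibration is good to about 2 mm. A picture is of the moment at which its call begins: read the wrist's pose just before it. camera_info takes no time and is no camera call; for the wrist camera it gives the pose at the moment of the call.
- ctrl.finish_job(): hands the job in; it is judged then, once.
The state is a dict: "time_s": time; "joints": joint angles; "dq": joint speeds; "tau": joint torques, N m; "eef_pos": TCP position; "ee_rot": TCP orientation; "force": force on the tool from outside, world axes, zero at the start; "wrist_torque": the same for the moment, N m; "grip_width": opening from 0.0 (shut) to 1.0 (fully open); "grip_force": force on a finger pad.
Only numpy, scipy, OpenCV 4.12 (cv2) and the standard library are available. Lean on these libraries where they do the work, as an engineer would, in place of code of your own. Each camera call takes 0.05 s, during which the arm holds its last target. There are 200 camera calls.

## Task

Ready the red pot for planting: first put every stray clay pebble from the cart into the yellow cup where it stands, then pour the cup's whole load into the red pot and stand the empty cup upright on its cork coaster, centred. After that, take the scraper block and sweep all the bark chips off the white board into the blue bin, without touching the chips on the board with the fingers, and stand the scraper on the middle of its black mat again. Pieces that go astray may be picked up by hand and put where they belong; do not tip or shove the pot, and leave the jar, the scoop and the clip where they are.

Things in the scene. Friction and masses are not known exactly. Their poses are not given: they have to be found in the camera images.
- cup: yellow plastic measuring cup, open top, round, smooth, 76 mm tall, outer diameter 48 mm at the foot widening evenly to 66 mm at the rim (62 mm at 60 mm height), wall 3 mm, floor 5 mm; origin at the centre of its underside, z up through the mouth; stands on the coaster and starts with pebbles P1 to P3 in it
- coaster: fixed round cork coaster, 110 mm diameter, 4 mm thick, the cup's place; origin at the centre of its underside
- pot: red ceramic pot, open top, 95 mm tall, rim 126 mm outer and about 112 mm inner diameter, foot 92 mm, 0.9 kg, stands loose on the cart; origin at the centre of its underside
- station: fixed potting station: a raised white board 180 x 180 mm, its flat top 45 mm above the cart, with a blue open catch bin joined to its -y edge. Origin under the board's centre (z = 0 on the cart); board spans x and y from -90 to +90 mm. The bin spans x -125 to +125 mm and y -90 to -200 mm in this frame, inner floor 4 mm and rim 34 mm above the cart (below the board's top), walls 4 mm
- mat: fixed black rubber mat 150 x 80 x 4 mm (long along its x), the scraper's place; origin at the centre of its underside
- scraper: scraper block: steel and rubber foot 100 mm (x) x 44 mm (y) x 26 mm high, on it an orange handle block 80 mm (x) x 30 mm (y) reaching up to 60 mm height, 160 g; origin at the centre of its underside (the scraping face); hold it by the handle across its y
- jar: bystander: closed green glass jar, 64 mm across, 105 mm tall; origin at the centre of its underside
- scoop: bystander: green plastic hand scoop, about 210 mm long, 30 mm high; origin under the joint of blade and handle
- clip: bystander: steel spring clip 60 mm long, 22 mm high; origin under its middle
- P1: clay pebble, terracotta orange, smooth round lump 19 mm across and 16 mm thick with bevelled edges, 12 g; origin at its centre; starts in the cup
- P2: clay pebble, terracotta orange, smooth round lump 19 mm across and 16 mm thick with bevelled edges, 12 g; origin at its centre; starts in the cup
- P3: clay pebble, terracotta orange, smooth round lump 19 mm across and 16 mm thick with bevelled edges, 12 g; origin at its centre; starts in the cup
- S1: clay pebble, terracotta orange, smooth round lump 19 mm across and 16 mm thick with bevelled edges, 12 g; origin at its centre; starts loose on the cart (may be absent)
- S2: clay pebble, terracotta orange, smooth round lump 19 mm across and 16 mm thick with bevelled edges, 12 g; origin at its centre; starts loose on the cart (may be absent)
- S3: clay pebble, terracotta orange, smooth round lump 19 mm across and 16 mm thick with bevelled edges, 12 g; origin at its centre; starts loose on the cart (may be absent)
- S4: clay pebble, terracotta orange, smooth round lump 19 mm across and 16 mm thick with bevelled edges, 12 g; origin at its centre; starts loose on the cart (may be absent)
- S5: clay pebble, terracotta orange, smooth round lump 19 mm across and 16 mm thick with bevelled edges, 12 g; origin at its centre; starts loose on the cart (may be absent)
- C1: dark bark chip, block 18 x 14 x 12 mm, 11 g; origin at its centre; starts on the white board (may be absent)
- C2: dark bark chip, block 18 x 14 x 12 mm, 11 g; origin at its centre; starts on the white board (may be absent)
- C3: dark bark chip, block 18 x 14 x 12 mm, 11 g; origin at its centre; starts on the white board (may be absent)
- C4: dark bark chip, block 18 x 14 x 12 mm, 11 g; origin at its centre; starts on the white board (may be absent)

How it is judged (in metres and radians):
On the way, in this order (a step that is already met when the one before it is completed fails the run):
1. every clay pebble present is in the standing cup (horizontal distance between each of P1, P2, P3, S1, S2, S3, S4, S5 and cup below 0.032 m and z of P1 in the frame of cup between 0 and 0.08 m and z of P2 in the frame of cup between 0 and 0.08 m and z of P3 in the frame of cup between 0 and 0.08 m and z of S1 in the frame of cup between 0 and 0.08 m and z of S2 in the frame of cup between 0 and 0.08 m and z of S3 in the frame of cup between 0 and 0.08 m and z of S4 in the frame of cup between 0 and 0.08 m and z of S5 in the frame of cup between 0 and 0.08 m and angle between cup's own z axis and vertical below 0.3 rad), for 0.2 s.
2. the cup is tipped above the pot and pebbles from it have landed in the pot (angle between cup's own z axis and vertical above 1 rad and height (world z) of cup above 0.1 m and horizontal distance between cup and pot below 0.15 m and (((horizontal distance between P1 and pot below 0.058 m and z of P1 in the frame of pot between 0.005 and 0.095 m) and (horizontal distance between P2 and pot below 0.058 m and z of P2 in the frame of pot between 0.005 and 0.095 m)) or ((horizontal distance between P1 and pot below 0.058 m and z of P1 in the frame of pot between 0.005 and 0.095 m) and (horizontal distance between P3 and pot below 0.058 m and z of P3 in the frame of pot between 0.005 and 0.095 m)) or ((horizontal distance between P2 and pot below 0.058 m and z of P2 in the frame of pot between 0.005 and 0.095 m) and (horizontal distance between P3 and pot below 0.058 m and z of P3 in the frame of pot between 0.005 and 0.095 m)))).
3. every pebble is in the pot and the empty cup stands on its coaster again (horizontal distance between each of P1, P2, P3, S1, S2, S3, S4, S5 and pot below 0.058 m and z of P1 in the frame of pot between 0.005 and 0.095 m and z of P2 in the frame of pot between 0.005 and 0.095 m and z of P3 in the frame of pot between 0.005 and 0.095 m and z of S1 in the frame of pot between 0.005 and 0.095 m and z of S2 in the frame of pot between 0.005 and 0.095 m and z of S3 in the frame of pot between 0.005 and 0.095 m and z of S4 in the frame of pot between 0.005 and 0.095 m and z of S5 in the frame of pot between 0.005 and 0.095 m and horizontal distance between cup and coaster below 0.032 m and angle between cup's own z axis and vertical below 0.1 rad and height (world z) of cup below 0.012 m), for 0.2 s.
4. the scraper pushes a chip along the board (z of scraper in the frame of station between 0.035 and 0.06 m and ((contact force between scraper and C1 above 0.02 N and (x of C1 in the frame of station between -0.09 and 0.09 m and y of C1 in the frame of station between -0.088 and 0.09 m and z of C1 in the frame of station above 0.04 m)) or (contact force between scraper and C2 above 0.02 N and (x of C2 in the frame of station between -0.09 and 0.09 m and y of C2 in the frame of station between -0.088 and 0.09 m and z of C2 in the frame of station above 0.04 m)) or (contact force between scraper and C3 above 0.02 N and (x of C3 in the frame of station between -0.09 and 0.09 m and y of C3 in the frame of station between -0.088 and 0.09 m and z of C3 in the frame of station above 0.04 m)) or (contact force between scraper and C4 above 0.02 N and (x of C4 in the frame of station between -0.09 and 0.09 m and y of C4 in the frame of station between -0.088 and 0.09 m and z of C4 in the frame of station above 0.04 m)))).
At the end, for the whole second after the job is handed in: Every pebble present lies inside the pot below its rim; the pot stands upright; the cup stands upright on the coaster, centred within 32 mm; every bark chip present lies in the blue bin; the scraper stands upright on its mat, centred within 40 mm; all at rest and released (all of step 3 and x of C1 in the frame of station between -0.121 and 0.121 m and y of C1 in the frame of station between -0.196 and -0.09 m and z of each of C1, C2, C3, C4 in the frame of station below 0.036 m and x of C2 in the frame of station between -0.121 and 0.121 m and y of C2 in the frame of station between -0.196 and -0.09 m and x of C3 in the frame of station between -0.121 and 0.121 m and y of C3 in the frame of station between -0.196 and -0.09 m and x of C4 in the frame of station between -0.121 and 0.121 m and y of C4 in the frame of station between -0.196 and -0.09 m and horizontal distance between scraper and mat below 0.04 m and angle between scraper's own z axis and vertical below 0.12 rad and height (world z) of scraper below 0.014 m and angle between pot's own z axis and vertical below 0.1 rad and linear speed of each of cup, scraper below 0.02 m/s); the robot touches nothing.
It fails at once if the fingers touch a chip on the board ((contact force between the fingers and C1 above 0.3 N and (x of C1 in the frame of station between -0.09 and 0.09 m and y of C1 in the frame of station between -0.088 and 0.09 m and z of C1 in the frame of station above 0.04 m)) or (contact force between the fingers and C2 above 0.3 N and (x of C2 in the frame of station between -0.09 and 0.09 m and y of C2 in the frame of station between -0.088 and 0.09 m and z of C2 in the frame of station above 0.04 m)) or (contact force between the fingers and C3 above 0.3 N and (x of C3 in the frame of station between -0.09 and 0.09 m and y of C3 in the frame of station between -0.088 and 0.09 m and z of C3 in the frame of station above 0.04 m)) or (contact force between the fingers and C4 above 0.3 N and (x of C4 in the frame of station between -0.09 and 0.09 m and y of C4 in the frame of station between -0.088 and 0.09 m and z of C4 in the frame of station above 0.04 m))).
It fails at once if the pot is tipped or shoved more than 5 cm (angle between pot's own z axis and vertical above 0.35 rad or distance of pot from where it was at the start of the episode above 0.05 m).
It fails at once if the jar, the scoop or the clip is moved more than 3 cm (distance of any of jar, scoop, clip from where it was at the start of the episode above 0.03 m).
Of S1, S2, S3, S4, S5 only 3 to 5 are there at a start; the rules pass over those that are not, and their reading is None.
Of C1, C2, C3, C4 only 2 to 4 are there at a start; the rules pass over those that are not, and their reading is None.
At some moment in a run one of scraper, S1, S2, S3, S4, S5 may be knocked a few centimetres aside while the robot is not near it.
It also fails if it takes over 208 s, if anything falls off the work surface, if the arm or the gripper's body presses on something with over 40 N, if the wrist force passes 120 N, or if a joint passes its speed limit or range.

## Working session

There is one attempt and no reset: what is moved stays moved. The work goes in short steps, Python scripts to look and compute and a tool call to move; the robot and the scene stay as the last step left them, time stands still between calls to the robot, and variables do not carry over. Pictures are saved under pics/ and viewed, at most 14 in all, crops included, and the job is handed in when it is done.

Besides the shell and the picture viewer there is one more tool, called after ">>>" in YAML: its name, and indented under it one key for each argument. apply_moves: Moves the arm, as the interface text tells. Its arguments: {"type":"object","properties":{"targets":{"type":"array","items":{"type":"array"}},"squeeze":{"type":"number"}},"required":["targets"]}

```bash
ls; mkdir -p pics; cat > h.py <<'E'
import numpy as np, cv2
from rig import ctrl, capture, camera_info
def shot(n, f):
    ci=camera_info(n); im,d=capture(n); cv2.imwrite('pics/%s.png'%f,im); np.savez('pics/%s.npz'%f,im=im,d=d,E=ci['extrinsics'],k=[ci['vfov'],ci['cx'],ci['cy']])
    return im,cloud(d,ci['extrinsics'],[ci['vfov'],ci['cx'],ci['cy']])
def cloud(d,E,k):
    f=240/np.tan(np.radians(k[0])/2); v,u=np.mgrid[:480,:640]
    P=np.stack([(u-k[1])/f*d,(v-k[2])/f*d,d,np.ones_like(d)],-1)@np.array(E).T
    P=P[...,:3]; P[d==0]=np.nan; return P
def load(f):
    z=np.load('pics/%s.npz'%f); return z['im'],cloud(z['d'],z['E'],z['k'])
E
python3 - <<'E'
from h import *
for n in ['top','scene']:
    im,P=shot(n,n+'0'); ci=camera_info(n); print({k:(np.round(v,3).tolist()) for k,v in ci.items() if k!='name'})
print(ctrl.sense())
E
```

```text
pics
{'vfov': 51.386, 'cx': 323.508, 'cy': 242.381, 'extrinsics': [[-0.007, -0.995, 0.104, 521.984], [-1.0, 0.005, -0.018, 97.89], [0.017, -0.105, -0.994, 933.577], [0.0, 0.0, 0.0, 1.0]]}
{'vfov': 57.109, 'cx': 321.547, 'cy': 235.308, 'extrinsics': [[-0.479, 0.589, -0.651, 1171.002], [0.877, 0.307, -0.368, 403.94], [-0.017, -0.748, -0.664, 666.757], [0.0, 0.0, 0.0, 1.0]]}
{'time_s': 0.1, 'joints': array([-1.40637880e+00,  3.13394416e-01,  1.49833719e+00,  4.60247658e-05,
        1.33101968e+00, -2.23394934e-01]), 'dq': array([ 0.00013747, -0.00040418, -0.00176512, -0.00064243, -0.00197858,
        0.00060392]), 'tau': array([ 3.32405456e-03, -4.12900829e+01, -2.60144055e+01, -1.37403417e-04,
        2.97334918e-03,  4.21192425e-06]), 'eef_pos': array([ 198.50080433, -485.78615125,  230.8011259 ]), 'ee_rot': array([-5.78403518e-04,  9.81259909e-01,  1.92687972e-01,  3.94218894e-05]), 'force': array([-0.00185351, -0.42390341, -0.00222888]), 'wrist_torque': array([ 0.00695561,  0.01319431, -0.06102013]), 'grip_force': 0.0, 'grip_width': 0.9987782346685123}
```

View pics/top0.png

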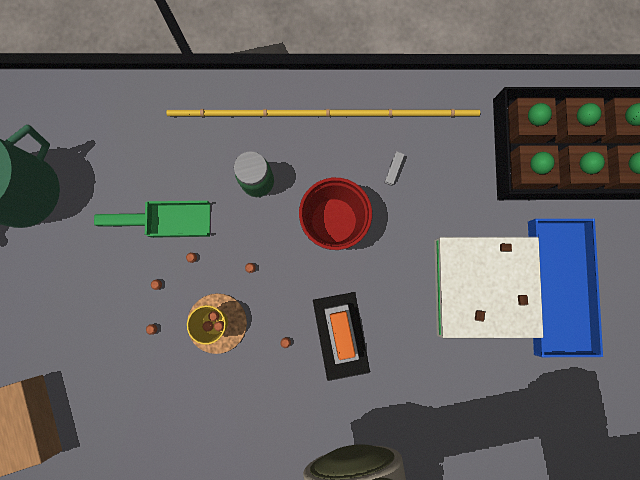

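View pics/scene0.png

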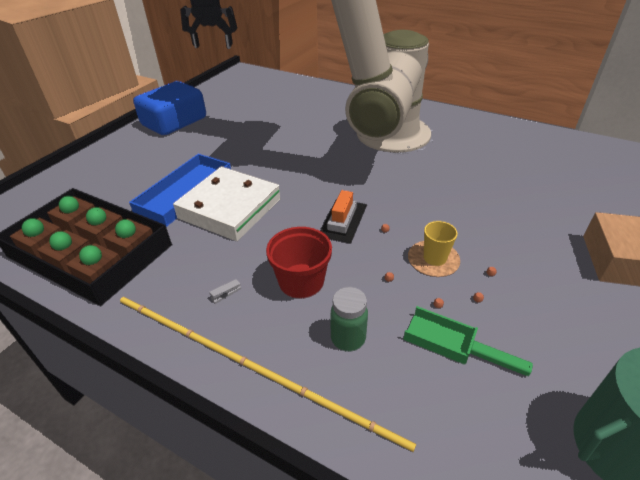

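The top view shows 5 stray pebbles at about (192,257), (157,284), (152,328), (251,267) and (286,342). It also shows the cup (207,325), pot (336,213), scraper (342,333), and chips at (506,247), (523,300), (480,315). Next I measure them.

```bash
cat >> h.py <<'E'
def blobs(im,P,lo,hi,amin=8,zr=(-20,200),roi=None):
    h=cv2.cvtColor(im,cv2.COLOR_BGR2HSV); m=cv2.inRange(h,lo,hi)
    if roi: 
        q=np.zeros_like(m); a,b,c,e=roi; q[b:e,a:c]=m[b:e,a:c]; m=q
    n,l,s,c=cv2.connectedComponentsWithStats(m); out=[]
    for i in range(1,n):
        if s[i,4]<amin: continue
        Q=P[(l==i)]; Q=Q[~np.isnan(Q[:,0])]
        if len(Q)==0: continue
        zt=np.percentile(Q[:,2],80); T=Q[Q[:,2]>zt-5]
        out.append((c[i].round(1).tolist(),int(s[i,4]),np.round((T[:,:2].min(0)+T[:,:2].max(0))/2,1).tolist(),round(float(zt),1),np.ptp(T[:,:2],axis=0).round().tolist(),
           np.round(cv2.minAreaRect(T[:,:2].astype(np.float32))[1]+(cv2.minAreaRect(T[:,:2].astype(np.float32))[2],),1).tolist()))
    return out
E
python3 - <<'E'
from h import *
im,P=load('top0'); im2,P2=load('scene0')
R={'peb':((5,90,60),(14,200,230)),'red':((0,200,60),(4,255,255)),'red2':((175,180,60),(180,255,255)),'orange':((5,200,200),(15,255,255)),'yellow':((22,150,60),(32,255,255)),'cork':((10,60,90),(22,200,255)),'blue':((100,150,60),(125,255,255)),'white':((15,5,190),(60,60,255)),'dark':((0,80,20),(15,200,75)),'black':((0,0,0),(180,255,25))}
for n,(a,b) in R.items():
    print(n)
    for r in blobs(im,P,a,b,10 if n in('peb','dark') else 150,roi=(80,130,610,390)): print('  T',r)
h=cv2.cvtColor(im,cv2.COLOR_BGR2HSV)
for u,v in [(192,257),(286,342),(336,213),(342,333),(506,247),(207,325),(230,340),(213,317),(490,280),(570,290),(326,350),(100,250),(400,350)]: print(u,v,h[v,u],P[v,u].round(1))
E
```

```text
peb
  T ([537.7, 132.0], 192, [815.3, -310.9], 56.1, [9.0, 69.0], [69.3, 9.4, 89.4])
  T ([586.5, 132.0], 190, [815.0, -400.9], 56.2, [10.0, 70.0], [69.7, 9.7, 90.0])
  T ([538.2, 165.3], 1023, [754.6, -310.7], 56.0, [70.0, 73.0], [72.6, 69.9, 89.9])
  T ([586.8, 165.0], 972, [754.7, -400.2], 56.2, [70.0, 73.0], [72.8, 69.5, 89.7])
  T ([513.4, 154.6], 20, [778.6, -275.2], 36.7, [4.0, 1.0], [1.1, 3.9, 90.0])
  T ([562.9, 154.5], 13, [778.3, -365.8], 44.7, [3.0, 2.0], [0.6, 3.4, 56.7])
  T ([506.3, 247.3], 64, [604.1, -243.1], 57.9, [11.0, 18.0], [17.5, 10.9, 89.5])
  T ([191.1, 257.3], 86, [592.1, 326.8], 15.4, [17.0, 17.0], [16.3, 16.8, 47.0])
  T ([249.8, 267.5], 80, [572.9, 218.1], 15.7, [17.0, 17.0], [16.6, 16.8, 0.6])
  T ([155.9, 284.2], 91, [542.9, 389.3], 15.1, [16.0, 17.0], [16.8, 16.6, 71.9])
  T ([223.5, 322.8], 1209, [471.2, 278.1], 4.5, [107.0, 107.0], [108.0, 103.7, 8.8])
  T ([523.1, 299.9], 61, [510.3, -268.2], 57.9, [14.0, 12.0], [12.4, 14.0, 89.5])
  T ([213.2, 315.8], 79, [486.2, 281.8], 25.0, [16.0, 18.0], [16.0, 15.4, 33.7])
  T ([479.9, 315.7], 67, [484.0, -191.
[... 2935 characters left out ...]
51, [759.9, -342.2], 53.3, [121.0, 186.0], [220.4, 100.9, 57.2])
  T ([357.0, 329.1], 428, [457.3, 22.5], 4.8, [98.0, 36.0], [101.9, 18.8, 12.9])
192 257 [ 10 156 188] [592.7 323.4  14.9]
286 342 [  8 157 180] [437.5 150.6  16.2]
336 213 [  1 193 157] [674.7  57.4   7.4]
342 333 [ 11 190 220] [456.2  51.5  63. ]
506 247 [ 10 145  86] [ 603.9 -241.2   59.2]
207 325 [ 10 152  92] [469.4 292.1  22.5]
230 340 [ 14 123 211] [440.6 254.1   1.5]
213 317 [  8 154 177] [483.7 280.9  26.2]
490 280 [ 21  24 220] [ 546.1 -214.9   45.9]
570 290 [110 194 183] [ 527.6 -379.6    3.7]
326 350 [105  17  30] [421.3  78.1   4. ]
100 250 [130  13 119] [608.2 499.2  -2.6]
400 350 [129  16 115] [419.8 -58.3   1.5]
```

>>> apply_moves:
  targets:
    - [45,[238,638,-110],[0,0,0]]
    - [45,[238,638,-110],[0,0,0]]
    - [45,[238,638,-110],[0,0,0]]
    - [45,[238,638,-110],[0,0,0]]
    - [45,[238,638,-110],[0,0,0]]
    - [45,[238,638,-110],[0,0,0]]
    - [45,[238,638,-110],[0,0,0]]
    - [45,[238,638,-110],[0,0,0]]
    - [45,[238,638,-110],[0,0,0]]
    - [45,[238,638,-110],[0,0,0]]
    - [45,[238,638,-110],[0,0,0]]
    - [45,[238,638,-110],[0,0,0]]
    - [45,[238,638,-110],[0,0,0]]
    - [45,[238,638,-110],[0,0,0]]
    - [45,[238,638,-110],[0,0,0]]
    - [45,[238,638,-110],[0,0,0]]
    - [45,[238,638,-110],[0,0,0]]
    - [45,[238,638,-110],[0,0,0]]

```text
time_s: 1.9
eef_pos: [436.5, 151.0, 121.6]
ee_rot: [0.0, 0.981, 0.192, 0.0]
force: [0.2, -0.8, 0.4]
grip_width: 0.525
grip_force: 0.0
```

```bash
cat >> h.py <<'E'
def peb(n,f):
    im,P=shot(n,f); return [r[:5] for r in blobs(im,P,(5,90,60),(14,200,230),30) if 5<r[3]<40 and max(r[4])<30]
E
python3 - <<'E'
from h import *
s=ctrl.sense(); print(s['time_s'],s['eef_pos'])
for n in ('wrist','top'):
    print(n)
    for r in peb(n,n+'1'): print(r)
E
```

```text
1.9 [436.48772135 150.97828106 121.55330258]
wrist
([301.2, 15.0], 733, [572.8, 218.2], 16.5, [18.0, 18.0])
([9.7, 75.2], 538, [462.5, 392.3], 14.6, [17.0, 10.0])
([315.6, 234.2], 424, [436.5, 153.2], 16.6, [18.0, 18.0])
top
([191.0, 257.3], 84, [591.9, 326.5], 15.7, [17.0, 16.0])
([249.9, 267.6], 81, [572.9, 218.2], 15.4, [17.0, 17.0])
([155.9, 284.3], 92, [542.9, 390.1], 15.2, [17.0, 17.0])
([213.3, 315.8], 77, [486.2, 281.6], 24.6, [16.0, 18.0])
([207.4, 325.9], 82, [468.4, 292.5], 25.0, [16.0, 18.0])
([218.2, 325.8], 70, [467.4, 271.8], 24.8, [14.0, 16.0])
([151.2, 328.9], 92, [461.6, 396.5], 15.5, [16.0, 17.0])
```

>>> apply_moves:
  squeeze: 30
  targets:
    - [45,[0,1.5,-45],[0,0,0]]
    - [45,[0,1.5,-85],[0,0,0]]
    - [45,[0,1.5,-110],[0,0,0]]
    - [45,[0,1.5,-117],[0,0,0]]
    - [45,[0,1.5,-117],[0,0,0]]
    - [10,[0,1.5,-117],[0,0,0]]
    - [10,[0,1.5,-117],[0,0,0]]
    - [10,[0,1.5,-117],[0,0,0]]
    - [10,[0,1.5,-117],[0,0,0]]
    - [10,[0,1.5,-117],[0,0,0]]
    - [10,[0,1.5,-80],[0,0,0]]
    - [10,[0,1.5,-40],[0,0,0]]
    - [10,[0,1.5,0],[0,0,0]]
    - [10,[0,1.5,0],[0,0,0]]

```text
time_s: 3.4
eef_pos: [439.0, 153.8, 126.6]
ee_rot: [0.001, 0.981, 0.193, 0.005]
force: [0.1, -1.1, -0.5]
grip_width: 0.196
grip_force: 29.5
```

>>> apply_moves:
  targets:
    - [10,[15,45,0],[0,0,0]]
    - [10,[30,88,0],[0,0,0]]
    - [10,[37,128,0],[0,0,0]]
    - [10,[37,128,-15],[0,0,0]]
    - [10,[37,128,-31],[0,0,0]]
    - [10,[37,128,-31],[0,0,0]]
    - [10,[37,128,-31],[0,0,0]]
    - [38,[37,128,-31],[0,0,0]]
    - [38,[37,128,-31],[0,0,0]]
    - [38,[37,128,-31],[0,0,0]]
    - [38,[37,128,-31],[0,0,0]]
    - [38,[37,128,0],[0,0,0]]
    - [45,[80,100,0],[0,0,0]]
    - [45,[120,75,0],[0,0,0]]
    - [45,[136.5,65,0],[0,0,0]]
    - [45,[136.5,65,0],[0,0,0]]
    - [45,[136.5,65,0],[0,0,0]]
    - [45,[136.5,65,0],[0,0,0]]

```text
time_s: 5.2
eef_pos: [572.1, 219.2, 121.3]
ee_rot: [-0.0, 0.981, 0.193, -0.0]
force: [0.4, 0.3, 0.3]
grip_width: 0.528
grip_force: 0.0
```

```bash

python3 - <<'E'
from h import *
s=ctrl.sense(); print(s['time_s'],s['eef_pos'])
for n in ('wrist','top'):
    print(n)
    for r in peb(n,n+'2'): print(r)
im,P=load('top2'); print([r for r in blobs(im,P,(22,150,60),(32,255,255),150,roi=(80,130,610,390))])
E
```

```text
5.2 [572.12460597 219.23815937 121.33835434]
wrist
([193.7, 156.7], 539, [593.1, 327.1], 16.4, [18.0, 18.0])
([95.3, 186.3], 576, [544.0, 390.0], 16.2, [18.0, 17.0])
([319.5, 234.0], 420, [573.4, 218.7], 16.5, [18.0, 18.0])
([67.9, 274.7], 506, [463.5, 396.1], 16.2, [17.0, 17.0])
top
[]
```

>>> apply_moves:
  targets:
    - [45,[0,0,-45],[0,0,0]]
    - [45,[0,0,-85],[0,0,0]]
    - [45,[0,0,-110],[0,0,0]]
    - [45,[0,0,-117],[0,0,0]]
    - [45,[0,0,-117],[0,0,0]]
    - [10,[0,0,-117],[0,0,0]]
    - [10,[0,0,-117],[0,0,0]]
    - [10,[0,0,-117],[0,0,0]]
    - [10,[0,0,-117],[0,0,0]]
    - [10,[0,0,-80],[0,0,0]]
    - [10,[0,0,-40],[0,0,0]]
    - [10,[0,0,0],[0,0,0]]
    - [10,[0,0,0],[0,0,0]]

```text
time_s: 6.6
eef_pos: [575.6, 219.0, 127.9]
ee_rot: [0.0, 0.981, 0.193, 0.006]
force: [0.4, -0.4, 0.5]
grip_width: 0.194
grip_force: 29.4
```

>>> apply_moves:
  targets:
    - [10,[-40,25,0],[0,0,0]]
    - [10,[-80,50,0],[0,0,0]]
    - [10,[-99.5,63.5,0],[0,0,0]]
    - [10,[-99.5,63.5,-15],[0,0,0]]
    - [10,[-99.5,63.5,-31],[0,0,0]]
    - [10,[-99.5,63.5,-31],[0,0,0]]
    - [10,[-99.5,63.5,-31],[0,0,0]]
    - [38,[-99.5,63.5,-31],[0,0,0]]
    - [38,[-99.5,63.5,-31],[0,0,0]]
    - [38,[-99.5,63.5,-31],[0,0,0]]
    - [38,[-99.5,63.5,-31],[0,0,0]]
    - [38,[-99.5,63.5,0],[0,0,0]]
    - [45,[-50,80,0],[0,0,0]]
    - [45,[-10,95,0],[0,0,0]]
    - [45,[19.5,108,0],[0,0,0]]
    - [45,[19.5,108,0],[0,0,0]]
    - [45,[19.5,108,0],[0,0,0]]
    - [45,[19.5,108,0],[0,0,0]]

```text
time_s: 8.4
eef_pos: [591.7, 326.3, 121.4]
ee_rot: [0.0, 0.981, 0.193, -0.0]
force: [0.2, -0.1, 0.3]
grip_width: 0.527
grip_force: 0.0
```

```bash

python3 - <<'E'
from h import *
s=ctrl.sense(); print(s['time_s'],s['eef_pos'])
for n in ('wrist','scene'):
    print(n)
    for r in peb(n,n+'3'): print(r)
E
```

```text
8.4 [591.74047192 326.29182074 121.40584962]
wrist
([317.2, 232.9], 424, [593.3, 328.0], 16.6, [17.0, 18.0])
([222.0, 258.9], 430, [543.8, 390.6], 16.4, [18.0, 18.0])
([353.0, 346.8], 35, [504.8, 257.9], 5.2, [6.0, 9.0])
([263.6, 375.8], 56, [446.0, 320.2], 5.1, [18.0, 11.0])
scene
([491.1, 271.1], 67, [464.0, 398.4], 15.5, [16.0, 15.0])
([478.2, 296.9], 76, [546.1, 392.2], 14.6, [16.0, 16.0])
([438.3, 302.7], 77, [594.0, 329.1], 15.5, [16.0, 15.0])
```

>>> apply_moves:
  targets:
    - [45,[0,0.5,-45],[0,0,0]]
    - [45,[0,0.5,-85],[0,0,0]]
    - [45,[0,0.5,-110],[0,0,0]]
    - [45,[0,0.5,-117],[0,0,0]]
    - [45,[0,0.5,-117],[0,0,0]]
    - [10,[0,0.5,-117],[0,0,0]]
    - [10,[0,0.5,-117],[0,0,0]]
    - [10,[0,0.5,-117],[0,0,0]]
    - [10,[0,0.5,-117],[0,0,0]]
    - [10,[0,0.5,-80],[0,0,0]]
    - [10,[0,0.5,-40],[0,0,0]]
    - [10,[0,0,0],[0,0,0]]
    - [10,[0,0,0],[0,0,0]]

```text
time_s: 9.8
eef_pos: [595.0, 327.4, 128.7]
ee_rot: [-0.001, 0.981, 0.193, 0.006]
force: [-0.3, 0.7, 1.3]
grip_width: 0.197
grip_force: 29.4
```

>>> apply_moves:
  targets:
    - [10,[-40,-15,0],[0,0,0]]
    - [10,[-80,-30,0],[0,0,0]]
    - [10,[-119,-44.5,0],[0,0,0]]
    - [10,[-119,-44.5,-15],[0,0,0]]
    - [10,[-119,-44.5,-31],[0,0,0]]
    - [10,[-119,-44.5,-31],[0,0,0]]
    - [10,[-119,-44.5,-31],[0,0,0]]
    - [38,[-119,-44.5,-31],[0,0,0]]
    - [38,[-119,-44.5,-31],[0,0,0]]
    - [38,[-119,-44.5,-31],[0,0,0]]
    - [38,[-119,-44.5,-31],[0,0,0]]
    - [38,[-119,-44.5,0],[0,0,0]]
    - [45,[-95,-5,0],[0,0,0]]
    - [45,[-70,35,0],[0,0,0]]
    - [45,[-49,63.5,0],[0,0,0]]
    - [45,[-49,63.5,0],[0,0,0]]
    - [45,[-49,63.5,0],[0,0,0]]
    - [45,[-49,63.5,0],[0,0,0]]

```text
time_s: 11.6
eef_pos: [543.1, 389.3, 121.3]
ee_rot: [0.0, 0.981, 0.193, -0.0]
force: [-0.7, -0.3, 0.8]
grip_width: 0.529
grip_force: 0.0
```

```bash

python3 - <<'E'
from h import *
s=ctrl.sense(); print(s['time_s'],s['eef_pos'])
for n in ('wrist','scene'):
    print(n)
    for r in peb(n,n+'4'): print(r)
E
```

```text
11.6 [543.14481912 389.28982437 121.32991123]
wrist
([316.3, 234.0], 425, [543.3, 391.3], 16.5, [17.0, 18.0])
([17.8, 314.9], 113, [378.0, 604.3], 9.3, [8.0, 28.0])
([20.2, 340.1], 446, [370.6, 590.0], 28.1, [23.0, 9.0])
([37.6, 380.4], 32, [318.4, 573.3], 11.7, [11.0, 4.0])
([43.7, 405.2], 32, [292.3, 564.8], 10.6, [13.0, 4.0])
([45.4, 414.9], 31, [282.6, 561.9], 10.9, [11.0, 3.0])
([33.7, 424.5], 39, [284.0, 562.5], 26.6, [7.0, 3.0])
scene
([491.1, 271.1], 67, [462.4, 398.7], 15.1, [18.0, 16.0])
([478.3, 296.9], 77, [544.8, 392.2], 15.3, [14.0, 16.0])
```

>>> apply_moves:
  targets:
    - [45,[0,0.5,-45],[0,0,0]]
    - [45,[0,0.5,-85],[0,0,0]]
    - [45,[0,0.5,-110],[0,0,0]]
    - [45,[0,0.5,-117],[0,0,0]]
    - [45,[0,0.5,-117],[0,0,0]]
    - [10,[0,0.5,-117],[0,0,0]]
    - [10,[0,0.5,-117],[0,0,0]]
    - [10,[0,0.5,-117],[0,0,0]]
    - [10,[0,0.5,-117],[0,0,0]]
    - [10,[0,0.5,-80],[0,0,0]]
    - [10,[0,0.5,-40],[0,0,0]]
    - [10,[0,0,0],[0,0,0]]
    - [10,[0,0,0],[0,0,0]]

```text
time_s: 13.0
eef_pos: [545.8, 391.2, 128.6]
ee_rot: [-0.002, 0.981, 0.193, 0.006]
force: [0.8, 0.2, -0.3]
grip_width: 0.193
grip_force: 29.4
```

>>> apply_moves:
  targets:
    - [10,[-25,-38,0],[0,0,0]]
    - [10,[-50,-75,0],[0,0,0]]
    - [10,[-70,-108,0],[0,0,0]]
    - [10,[-70,-108,-15],[0,0,0]]
    - [10,[-70,-108,-31],[0,0,0]]
    - [10,[-70,-108,-31],[0,0,0]]
    - [10,[-70,-108,-31],[0,0,0]]
    - [38,[-70,-108,-31],[0,0,0]]
    - [38,[-70,-108,-31],[0,0,0]]
    - [38,[-70,-108,-31],[0,0,0]]
    - [38,[-70,-108,-31],[0,0,0]]
    - [38,[-70,-108,0],[0,0,0]]
    - [45,[-75,-65,0],[0,0,0]]
    - [45,[-80,-25,0],[0,0,0]]
    - [45,[-81,6.5,0],[0,0,0]]
    - [45,[-81,6.5,0],[0,0,0]]
    - [45,[-81,6.5,0],[0,0,0]]
    - [45,[-81,6.5,0],[0,0,0]]

```text
time_s: 14.8
eef_pos: [462.7, 395.7, 121.2]
ee_rot: [0.0, 0.981, 0.192, -0.0]
force: [0.3, -0.1, -0.1]
grip_width: 0.527
grip_force: 0.0
```

```bash

python3 - <<'E'
from h import *
s=ctrl.sense(); print(s['time_s'],s['eef_pos'])
for n in ('wrist','scene'):
    print(n)
    for r in peb(n,n+'5'): print(r)
E
```

```text
14.8 [462.66238147 395.73159049 121.24945137]
wrist
([316.1, 234.8], 429, [462.3, 397.5], 16.5, [17.0, 18.0])
([22.9, 269.8], 34, [364.1, 587.8], 38.8, [9.0, 4.0])
([54.3, 278.8], 156, [346.8, 581.8], 16.6, [17.0, 5.0])
([59.6, 291.1], 50, [335.6, 579.0], 10.7, [7.0, 4.0])
([60.7, 311.0], 57, [317.3, 572.9], 11.7, [15.0, 5.0])
([52.5, 314.7], 65, [321.2, 573.7], 20.9, [14.0, 5.0])
([51.8, 329.9], 34, [307.8, 570.0], 24.1, [7.0, 2.0])
([46.6, 360.8], 57, [288.8, 564.2], 34.1, [12.0, 4.0])
([71.8, 375.4], 32, [256.0, 553.4], 11.7, [8.0, 2.0])
([53.6, 386.2], 42, [259.4, 554.8], 30.9, [13.0, 5.0])
scene
([491.1, 271.0], 68, [464.3, 398.4], 15.6, [17.0, 15.0])
```

>>> apply_moves:
  targets:
    - [45,[0,0.5,-45],[0,0,0]]
    - [45,[0,0.5,-85],[0,0,0]]
    - [45,[0,0.5,-110],[0,0,0]]
    - [45,[0,0.5,-117],[0,0,0]]
    - [45,[0,0.5,-117],[0,0,0]]
    - [10,[0,0.5,-117],[0,0,0]]
    - [10,[0,0.5,-117],[0,0,0]]
    - [10,[0,0.5,-117],[0,0,0]]
    - [10,[0,0.5,-117],[0,0,0]]
    - [10,[0,0.5,-80],[0,0,0]]
    - [10,[0,0.5,-40],[0,0,0]]
    - [10,[0,0,0],[0,0,0]]
    - [10,[0,0,0],[0,0,0]]

```text
time_s: 16.2
eef_pos: [464.7, 397.9, 127.8]
ee_rot: [-0.002, 0.981, 0.193, 0.005]
force: [0.6, 0.2, 0.2]
grip_width: 0.195
grip_force: 29.4
```

>>> apply_moves:
  targets:
    - [10,[4,-38,0],[0,0,0]]
    - [10,[8,-76,0],[0,0,0]]
    - [10,[11,-114.5,0],[0,0,0]]
    - [10,[11,-114.5,-15],[0,0,0]]
    - [10,[11,-114.5,-31],[0,0,0]]
    - [10,[11,-114.5,-31],[0,0,0]]
    - [10,[11,-114.5,-31],[0,0,0]]
    - [38,[11,-114.5,-31],[0,0,0]]
    - [38,[11,-114.5,-31],[0,0,0]]
    - [38,[11,-114.5,-31],[0,0,0]]
    - [38,[11,-114.5,-31],[0,0,0]]
    - [38,[11,-114.5,0],[0,0,0]]
    - [85,[0,-150,30],[0,0,0]]
    - [85,[-10,-190,60],[0,0,0]]
    - [85,[-22.5,-236.5,100],[0,0,0]]
    - [85,[-22.5,-276.5,130],[0,0,0]]
    - [85,[-22.5,-276.5,130],[0,0,0]]
    - [85,[-22.5,-276.5,130],[0,0,0]]

```text
time_s: 18.0
eef_pos: [440.5, 119.1, 252.4]
ee_rot: [0.0, 0.981, 0.192, 0.001]
force: [0.3, -0.8, -1.5]
grip_width: 0.999
grip_force: 0.0
```

```bash

python3 - <<'E'
from h import *
s=ctrl.sense(); print(s['time_s'],s['eef_pos'],s['joints'].round(3))
for n in ('top',):
    print(n)
    for r in peb(n,n+'6'): print(r)
im,P=load('top6')
print(blobs(im,P,(22,150,60),(32,255,255),150,roi=(80,130,610,390)))
def circ(m):
    Q=P[m]; Q=Q[:,:2]
    A=np.c_[2*Q,np.ones(len(Q))]; s=np.linalg.lstsq(A,(Q**2).sum(1),rcond=None)[0]; return s[:2].round(1),np.sqrt(s[2]+s[:2]@s[:2]).round(1),len(Q)
X,Y,Z=P[...,0],P[...,1],P[...,2]
print('pot',circ((abs(X-660)<80)&(abs(Y-60)<80)&(Z>92)&(Z<100)))
print('cup',circ((abs(X-473)<45)&(abs(Y-282)<45)&(Z>75)&(Z<84)))
cv2.imwrite('pics/c6.png',cv2.resize(im[200:400,120:400],None,fx=2.8,fy=2.8))
E
```

```text
18.0 [440.48446551 119.09477075 252.36453098] [0.006 0.142 1.657 0.    1.339 1.192]
top
[([203.8, 325.1], 695, [473.6, 282.0], 78.3, [62.0, 65.0], [64.6, 61.9, 89.4])]
pot (array([660.3,  62.6]), np.float64(59.5), 692)
cup (array([473.6, 281.9]), np.float64(31.0), 250)
```

View pics/c6.png

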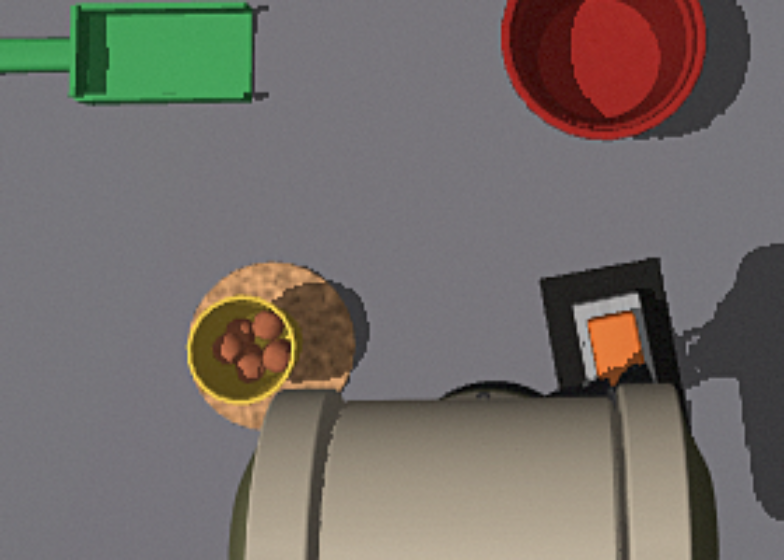

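The picture shows eight pebbles in the cup (rim centre at about (241,348) in the crop), none left on the cart. The cup hasn't moved. Next I try the wrist orientation for a side grasp.

>>> apply_moves:
  targets:
    - [85,[5,0,0],[0,0,8]]
    - [85,[10,0,0],[0,0,16]]
    - [85,[15,0,0],[0,0,24]]
    - [85,[20,0,0],[0,0,32]]
    - [85,[25,0,0],[0,0,40]]
    - [85,[30,0,0],[0,0,48]]
    - [85,[33,0,0],[0,0,56]]
    - [85,[33.5,0,0],[0,0,64]]
    - [85,[33.5,0,0],[0,0,67.8]]
    - [85,[33.5,0,0],[0,0,67.8]]

```text
time_s: 19.05
eef_pos: [473.1, 121.3, 249.7]
ee_rot: [-0.001, 0.706, 0.708, -0.001]
force: [0.0, -0.2, -0.5]
grip_width: 0.996
grip_force: 0.0
```

>>> apply_moves:
  targets:
    - [85,[0,0,0],[8,0,0]]
    - [85,[0,0,0],[16,0,0]]
    - [85,[0,0,0],[24,0,0]]
    - [85,[0,0,0],[30,0,0]]
    - [85,[0,0,0],[30,0,0]]

```text
time_s: 19.55
eef_pos: [473.3, 119.3, 249.5]
ee_rot: [-0.185, 0.685, 0.681, 0.182]
force: [0.4, -0.1, 0.5]
grip_width: 0.998
grip_force: 0.0
```

```bash

python3 - <<'E'
from h import *
s=ctrl.sense(); print(s['time_s'],s['eef_pos'],s['joints'].round(3),s['ee_rot'].round(4))
E
```

```text
19.55 [473.26012759 119.32835082 249.50670301] [-0.266  0.215  1.67   0.51   1.431 -0.379] [-0.1851  0.6845  0.6811  0.1824]
```

>>> apply_moves:
  targets:
    - [85,[0,15,-30],[8,0,0]]
    - [85,[0,30,-60],[16,0,0]]
    - [85,[0,45,-90],[24,0,0]]
    - [85,[0,60,-120],[30,0,0]]
    - [85,[0,70,-146],[30,0,0]]
    - [85,[0,70,-146],[30,0,0]]
    - [85,[0,70,-146],[30,0,0]]

```text
time_s: 20.25
eef_pos: [473.4, 190.7, 105.7]
ee_rot: [-0.354, 0.612, 0.613, 0.352]
force: [0.2, 0.6, 0.4]
grip_width: 0.994
grip_force: 0.0
```

```bash

python3 - <<'E'
from h import *
from scipy.spatial.transform import Rotation as R
s=ctrl.sense(); q=s['ee_rot']; M=R.from_quat(q[[1,2,3,0]]).as_matrix(); print(s['time_s'],s['eef_pos'],s['joints'].round(3),s['force']); print(M.round(3))
im,P=shot('scene','scene7'); cv2.imwrite('pics/c7.png',im[60:400,150:600])
E
```

```text
20.25 [473.41035681 190.65297266 105.74862416] [-0.311  0.583  1.881  1.005  1.346 -0.911] [0.19454147 0.6129667  0.38830105]
[[-0.     1.    -0.002]
 [ 0.501  0.002  0.865]
 [ 0.865 -0.001 -0.501]]
```

View pics/c7.png

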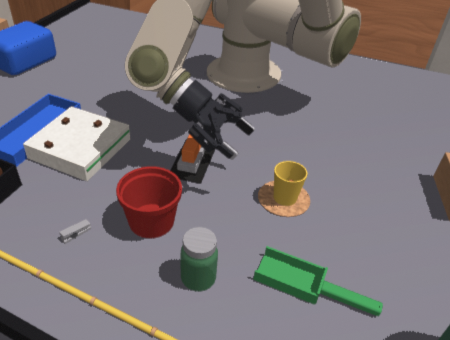

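The arm is tilted beside the cup at (290,185) in the crop, with its fingers pointing at it. Next is the approach and grip.

>>> apply_moves:
  squeeze: 50
  targets:
    - [85,[0,25,-15],[0,0,0]]
    - [85,[0,50,-30],[0,0,0]]
    - [85,[0,75,-45],[0,0,0]]
    - [85,[0,95,-57],[0,0,0]]
    - [85,[0,110,-66],[0,0,0]]
    - [85,[0,110,-66],[0,0,0]]
    - [85,[0,110,-66],[0,0,0]]
    - [85,[0,110,-66],[0,0,0]]

```text
time_s: 21.1
eef_pos: [474.3, 299.3, 40.4]
ee_rot: [-0.353, 0.612, 0.613, 0.354]
force: [0.7, 0.1, 0.0]
grip_width: 0.995
grip_force: 0.0
```

>>> apply_moves:
  targets:
    - [50,[0,0,0],[0,0,0]]
    - [50,[0,0,0],[0,0,0]]
    - [50,[0,0,0],[0,0,0]]
    - [50,[0,0,0],[0,0,0]]
    - [50,[0,0,0],[0,0,0]]
    - [50,[0,0,0],[0,0,0]]

```text
time_s: 21.7
eef_pos: [474.0, 299.7, 40.2]
ee_rot: [-0.354, 0.612, 0.612, 0.354]
force: [-1.0, -3.6, 5.6]
grip_width: 0.687
grip_force: 51.7
```

>>> apply_moves:
  targets:
    - [50,[0,0,5],[0,0,0]]
    - [50,[0,0,15],[0,0,0]]
    - [50,[0,0,30],[0,0,0]]
    - [50,[0,0,50],[0,0,0]]
    - [50,[0,0,75],[0,0,0]]
    - [50,[0,0,100],[0,0,0]]
    - [50,[0,0,125],[0,0,0]]
    - [50,[0,0,140],[0,0,0]]
    - [50,[0,0,140],[0,0,0]]
    - [50,[0,0,140],[0,0,0]]

```text
time_s: 22.7
eef_pos: [473.2, 299.9, 179.0]
ee_rot: [-0.353, 0.612, 0.613, 0.353]
force: [-0.7, 1.0, -2.4]
grip_width: 0.688
grip_force: 53.3
```

```bash

python3 - <<'E'
from h import *
s=ctrl.sense(); print(s['time_s'],s['eef_pos'],s['joints'].round(3),s['force'],s['grip_width'])
im,P=shot('scene','scene8'); cv2.imwrite('pics/c8.png',im[60:400,150:600])
for n in ('top',):
    for r in peb(n,'top8'): print(r)
im,P=load('top8'); X,Y,Z=P[...,0],P[...,1],P[...,2]
print(blobs(im,P,(22,150,60),(32,255,255),100,roi=(80,130,610,390)))
E
```

```text
22.7 [473.22021695 299.89423182 179.04658325] [-0.08   0.449  1.836  1.115  1.292 -0.671] [-0.74516294  1.0398952  -2.36811747] 0.687866822832639
([514.7, 181.3], 33, [730.4, -275.6], 37.1, [4.0, 3.0])
[([182.1, 330.4], 1122, [474.1, 283.4], 216.6, [64.0, 64.0], [64.2, 64.1, 0.4])]
```

View pics/c8.png

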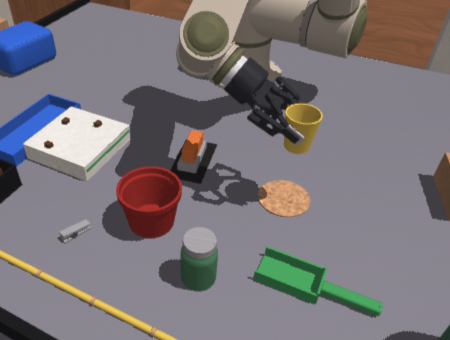

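Cup held upright at (302,130) in the crop. Next I compute the pour rows.

>>> apply_moves:
  targets:
    - [50,[15,-20,0],[0,0,0]]
    - [50,[34,-45,0],[0,0,0]]
    - [50,[53,-70,0],[0,0,0]]
    - [50,[72,-95,0],[0,0,0]]
    - [50,[91,-120,0],[0,0,0]]
    - [50,[110,-145,0],[0,0,0]]
    - [50,[128,-170,0],[0,0,0]]
    - [50,[143,-190,0],[0,0,0]]
    - [50,[152,-203,0],[0,0,0]]
    - [50,[156.5,-209,0],[0,0,0]]
    - [50,[156.5,-209,0],[0,0,0]]
    - [50,[156.5,-209,0],[0,0,0]]

```text
time_s: 24.0
eef_pos: [629.5, 91.7, 178.8]
ee_rot: [-0.354, 0.612, 0.612, 0.353]
force: [-0.5, -0.2, -2.3]
grip_width: 0.687
grip_force: 53.7
```

```bash

python3 - <<'E'
from h import *
from scipy.spatial.transform import Rotation as R
s=ctrl.sense(); q=s['ee_rot']; R0=R.from_quat(q[[1,2,3,0]]); n0=R0.apply([0,0,1])
print(s['time_s'],s['eef_pos'],s['joints'].round(3),s['force'],s['grip_width'],n0)
N=19
for i in range(1,N+1):
    t=i/N; D=R.from_euler('y',140*t,degrees=True)*R.from_euler('x',30*t,degrees=True)
    n=D.apply(n0); d=21*(n-n0)+np.array([0,0,-15*t]); 
    print('[50,',d.round().tolist(),',',D.as_rotvec(degrees=True).round(1).tolist(),'],')
im,P=shot('top','top9'); print(blobs(im,P,(22,150,60),(32,255,255),100,roi=(80,130,610,390)))
E
```

```text
24.0 [629.52148279  91.67430671 178.82131081] [-0.385  0.745  1.305  0.934  1.63  -0.602] [-0.49233304 -0.19020977 -2.33610878] 0.6869639126325554 [-0.00114082  0.86630512 -0.49951391]
[50, [-1.0, 0.0, -0.0] , [1.6, 7.4, -0.1] ],
[50, [-2.0, 1.0, -0.0] , [3.1, 14.7, -0.4] ],
[50, [-3.0, 1.0, -0.0] , [4.7, 22.1, -0.9] ],
[50, [-4.0, 1.0, 0.0] , [6.2, 29.4, -1.6] ],
[50, [-5.0, 1.0, 0.0] , [7.6, 36.8, -2.5] ],
[50, [-5.0, 1.0, 0.0] , [9.0, 44.1, -3.7] ],
[50, [-5.0, 2.0, 1.0] , [10.3, 51.4, -5.0] ],
[50, [-5.0, 2.0, 1.0] , [11.5, 58.7, -6.5] ],
[50, [-5.0, 2.0, 1.0] , [12.6, 66.0, -8.2] ],
[50, [-5.0, 2.0, 1.0] , [13.5, 73.2, -10.1] ],
[50, [-5.0, 2.0, 1.0] , [14.4, 80.4, -12.3] ],
[50, [-4.0, 2.0, 1.0] , [15.0, 87.5, -14.6] ],
[50, [-3.0, 3.0, 1.0] , [15.5, 94.7, -17.1] ],
[50, [-3.0, 3.0, 0.0] , [15.8, 101.7, -19.9] ],
[50, [-2.0, 3.0, -1.0] , [15.8, 108.7, -22.8] ],
[50, [-1.0, 3.0, -1.0] , [15.6, 115.7, -25.9] ],
[50, [-1.0, 3.0, -2.0] , [15.1, 122.5, -29.2] ],
[50, [-0.0, 3.0, -3.0] , [14.4, 129.3, -32.7] ],
[50, [0.0, 3.0, -5.0] , [13.3, 136.0, -36.4] ],
[([330.4, 215.6], 859, [630.6, 75.3], 217.2, [64.0, 64.0], [64.3, 63.4, 19.0])]
```

>>> apply_moves:
  targets:
    - [50,[-1,0,0],[1.6,7.4,-0.1]]
    - [50,[-2,1,0],[3.1,14.7,-0.4]]
    - [50,[-3,1,0],[4.7,22.1,-0.9]]
    - [50,[-4,1,0],[6.2,29.4,-1.6]]
    - [50,[-5,1,0],[7.6,36.8,-2.5]]
    - [50,[-5,1,0],[9,44.1,-3.7]]
    - [50,[-5,2,1],[10.3,51.4,-5]]
    - [50,[-5,2,1],[11.5,58.7,-6.5]]
    - [50,[-5,2,1],[12.6,66,-8.2]]
    - [50,[-5,2,1],[13.5,73.2,-10.1]]
    - [50,[-5,2,1],[14.4,80.4,-12.3]]
    - [50,[-4,2,1],[15,87.5,-14.6]]
    - [50,[-3,3,1],[15.5,94.7,-17.1]]
    - [50,[-3,3,0],[15.8,101.7,-19.9]]
    - [50,[-2,3,-1],[15.8,108.7,-22.8]]
    - [50,[-1,3,-1],[15.6,115.7,-25.9]]
    - [50,[-1,3,-2],[15.1,122.5,-29.2]]
    - [50,[0,3,-3],[14.4,129.3,-32.7]]
    - [50,[0,3,-3],[13.3,136,-36.4]]
    - [50,[0,3,-3],[13.3,136,-36.4]]

```text
time_s: 26.05
eef_pos: [629.7, 94.6, 177.1]
ee_rot: [0.641, -0.641, 0.299, 0.299]
force: [-0.3, -0.2, -0.7]
grip_width: 0.684
grip_force: 53.7
```

```bash

python3 - <<'E'
from h import *
s=ctrl.sense(); print(s['time_s'],s['eef_pos'],s['joints'].round(3),s['force'],s['grip_width'])
im,P=shot('scene','scene10'); cv2.imwrite('pics/c10.png',im[60:400,150:600])
E
```

```text
26.05 [629.70282175  94.59758578 177.06976587] [-0.43   0.945  1.309  1.289  1.9    1.713] [-0.31182218 -0.197009   -0.73480619] 0.6841627295787557
```

View pics/c10.png

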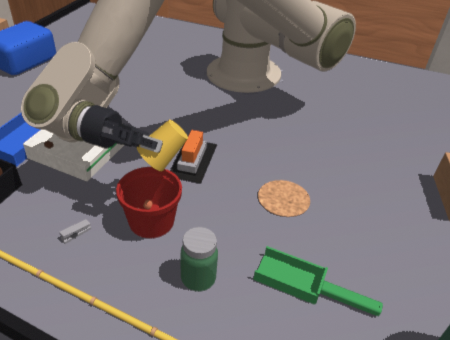

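The cup is tipped over the pot at (165,145), with pebbles visible in the pot at (148,205). I'll dwell, then compute the return.

```bash

python3 - <<'E'
from h import *
from scipy.spatial.transform import Rotation as R
DN=R.from_rotvec([13.3,136,-36.4],degrees=True); n0=np.array([0,.866,-.5])
N=18
for i in range(N-1,-1,-1):
    t=i/N; D=R.from_euler('y',140*t,degrees=True)*R.from_euler('x',30*t,degrees=True)
    d=21*(D.apply(n0)-n0)+np.array([0,0,-13*t])-np.array([0,3,-3])
    print('[50,',d.round().tolist(),',',(D*DN.inv()).as_rotvec(degrees=True).round(1).tolist(),'],')
E
```

```text
[50, [-0.0, -0.0, 2.0] , [1.2, -7.8, 1.2] ],
[50, [-1.0, -0.0, 3.0] , [2.2, -15.5, 2.5] ],
[50, [-2.0, -0.0, 3.0] , [3.1, -23.3, 4.0] ],
[50, [-2.0, -0.0, 4.0] , [3.8, -31.1, 5.6] ],
[50, [-3.0, -0.0, 5.0] , [4.3, -38.8, 7.3] ],
[50, [-4.0, -1.0, 5.0] , [4.6, -46.5, 9.2] ],
[50, [-4.0, -1.0, 5.0] , [4.6, -54.2, 11.2] ],
[50, [-5.0, -1.0, 5.0] , [4.5, -61.9, 13.2] ],
[50, [-5.0, -1.0, 5.0] , [4.1, -69.6, 15.4] ],
[50, [-5.0, -1.0, 5.0] , [3.4, -77.2, 17.7] ],
[50, [-5.0, -1.0, 5.0] , [2.5, -84.8, 20.0] ],
[50, [-5.0, -1.0, 4.0] , [1.3, -92.3, 22.3] ],
[50, [-5.0, -2.0, 4.0] , [-0.3, -99.8, 24.7] ],
[50, [-4.0, -2.0, 3.0] , [-2.1, -107.2, 27.1] ],
[50, [-4.0, -2.0, 3.0] , [-4.4, -114.5, 29.5] ],
[50, [-3.0, -2.0, 3.0] , [-6.9, -121.8, 31.8] ],
[50, [-1.0, -3.0, 3.0] , [-9.9, -128.9, 34.2] ],
[50, [0.0, -3.0, 3.0] , [-13.3, -136.0, 36.4] ],
```

>>> apply_moves:
  targets:
    - [50,[0,0,0],[0,5,0]]
    - [50,[0,0,0],[0,0,0]]
    - [50,[0,0,0],[0,5,0]]
    - [50,[0,0,0],[0,0,0]]
    - [50,[0,0,0],[0,0,0]]
    - [50,[0,0,0],[0,0,0]]

```text
time_s: 26.7
eef_pos: [630.0, 94.2, 176.3]
ee_rot: [0.641, -0.641, 0.298, 0.299]
force: [-0.1, 0.0, -1.0]
grip_width: 0.686
grip_force: 53.7
```

>>> apply_moves:
  targets:
    - [50,[0,0,2],[1.2,-7.8,1.2]]
    - [50,[-1,0,3],[2.2,-15.5,2.5]]
    - [50,[-2,0,3],[3.1,-23.3,4]]
    - [50,[-2,0,4],[3.8,-31.1,5.6]]
    - [50,[-3,0,5],[4.3,-38.8,7.3]]
    - [50,[-4,-1,5],[4.6,-46.5,9.2]]
    - [50,[-4,-1,5],[4.6,-54.2,11.2]]
    - [50,[-5,-1,5],[4.5,-61.9,13.2]]
    - [50,[-5,-1,5],[4.1,-69.6,15.4]]
    - [50,[-5,-1,5],[3.4,-77.2,17.7]]
    - [50,[-5,-1,5],[2.5,-84.8,20]]
    - [50,[-5,-1,4],[1.3,-92.3,22.3]]
    - [50,[-5,-2,4],[-0.3,-99.8,24.7]]
    - [50,[-4,-2,3],[-2.1,-107.2,27.1]]
    - [50,[-4,-2,3],[-4.4,-114.5,29.5]]
    - [50,[-3,-2,3],[-6.9,-121.8,31.8]]
    - [50,[-1,-3,3],[-9.9,-128.9,34.2]]
    - [50,[0,-3,3],[-13.3,-136,36.4]]
    - [50,[0,-3,3],[-13.3,-136,36.4]]

```text
time_s: 28.6
eef_pos: [629.6, 91.3, 180.3]
ee_rot: [-0.353, 0.612, 0.613, 0.354]
force: [-0.1, 0.2, -1.1]
grip_width: 0.691
grip_force: 53.8
```

>>> apply_moves:
  targets:
    - [50,[-15,20,0],[0,0,0]]
    - [50,[-34,45,0],[0,0,0]]
    - [50,[-53,70,0],[0,0,0]]
    - [50,[-72,95,0],[0,0,0]]
    - [50,[-91,120,0],[0,0,0]]
    - [50,[-110,145,0],[0,0,0]]
    - [50,[-128,168,0],[0,0,0]]
    - [50,[-143,187,0],[0,0,0]]
    - [50,[-156,202,0],[0,0,0]]
    - [50,[-159,205,0],[0,0,0]]
    - [50,[-159,205,0],[0,0,0]]
    - [50,[-159,205,0],[0,0,0]]

```text
time_s: 29.8
eef_pos: [471.9, 295.5, 179.3]
ee_rot: [-0.354, 0.613, 0.612, 0.354]
force: [-0.1, 0.1, -2.0]
grip_width: 0.687
grip_force: 53.8
```

```bash

python3 - <<'E'
from h import *
from scipy.spatial.transform import Rotation as R
s=ctrl.sense(); q=s['ee_rot']; M=R.from_quat(q[[1,2,3,0]]).as_matrix(); print(s['time_s'],s['eef_pos'],s['joints'].round(3),s['force'],s['grip_width']);print(M.round(3))
for r in peb('top','top11'): print(r)
im,P=load('top11'); print(blobs(im,P,(22,150,60),(32,255,255),100,roi=(80,130,610,390)))
X,Y,Z=P[...,0],P[...,1],P[...,2]
m=(Z>150)&(abs(X-471)<60)&(abs(Y-282)<60)&(cv2.cvtColor(im,cv2.COLOR_BGR2HSV)[...,0]>20)&(cv2.cvtColor(im,cv2.COLOR_BGR2HSV)[...,0]<33); 
Q=P[m&(Z>208)]; A=np.c_[Q[:,:2],np.ones(len(Q))]; print('rim plane',np.linalg.lstsq(A,Q[:,2],rcond=None)[0].round(3),len(Q))
cv2.imwrite('pics/c11.png',cv2.resize(im[150:400,120:440],None,fx=2.4,fy=2.4))
E
```

```text
29.8 [471.85016371 295.47191699 179.33947805] [-0.09   0.445  1.842  1.111  1.297 -0.675] [-0.05761132  0.0912128  -1.95271851] 0.687342311773319
[[ 0.001  1.     0.   ]
 [ 0.5   -0.001  0.866]
 [ 0.866 -0.001 -0.5  ]]
([343.5, 207.8], 311, [692.5, 49.2], 35.4, [19.0, 18.0])
([324.6, 207.6], 80, [682.8, 79.3], 25.1, [17.0, 17.0])
([335.9, 220.2], 82, [659.4, 59.0], 24.1, [15.0, 17.0])
([319.6, 229.9], 86, [641.6, 88.8], 25.4, [17.0, 17.0])
([338.1, 235.5], 81, [630.5, 53.8], 23.5, [17.0, 17.0])
[([187.9, 330.7], 1776, [472.9, 278.8], 213.1, [64.0, 64.0], [63.8, 64.4, 0.2])]
rim plane [-3.00000e-03 -4.50000e-02  2.30778e+02] 478
```

View pics/c11.png

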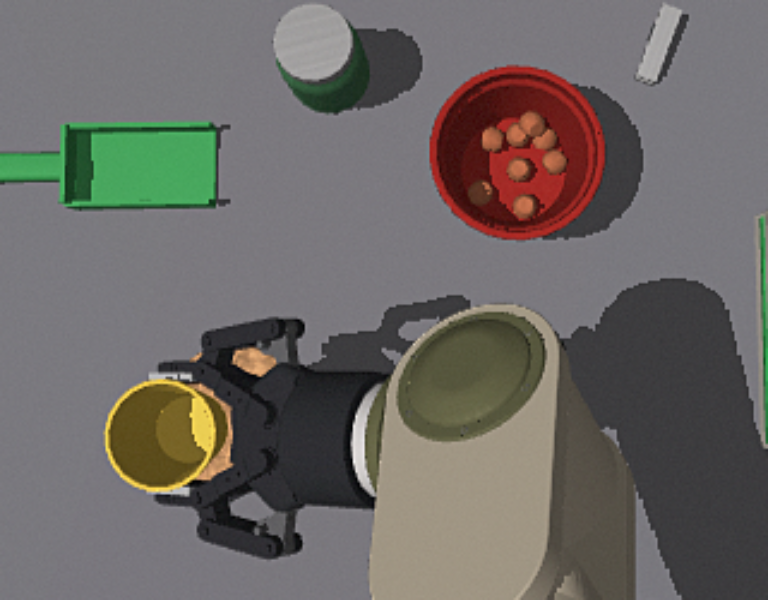

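All 8 pebbles are in the pot and the cup is empty. Next I lower it onto the coaster.

>>> apply_moves:
  targets:
    - [50,[-1,0,-25],[0,0,0]]
    - [50,[-1,0,-50],[0,0,0]]
    - [50,[-1,0,-75],[0,0,0]]
    - [50,[-1,0,-100],[0,0,0]]
    - [50,[-1,0,-118],[0,0,0]]
    - [50,[-1,0,-128],[0,0,0]]
    - [50,[-1,0,-132],[0,0,0]]
    - [50,[-1,0,-134],[0,0,0]]
    - [50,[-1,0,-134],[0,0,0]]
    - [50,[-1,0,-134],[0,0,0]]

```text
time_s: 30.85
eef_pos: [470.3, 295.9, 45.9]
ee_rot: [-0.353, 0.612, 0.613, 0.354]
force: [0.1, 0.9, -1.1]
grip_width: 0.686
grip_force: 53.8
```

>>> apply_moves:
  targets:
    - [50,[0,0,-1],[0,0,0]]
    - [50,[0,0,-2],[0,0,0]]
    - [50,[0,0,-2],[0,0,0]]

```text
time_s: 31.15
eef_pos: [470.0, 296.0, 43.3]
ee_rot: [-0.353, 0.612, 0.613, 0.354]
force: [-0.1, 0.0, -0.6]
grip_width: 0.692
grip_force: 53.8
```

>>> apply_moves:
  targets:
    - [50,[0,0,-1],[0,0,0]]
    - [50,[0,0,-2],[0,0,0]]
    - [50,[0,0,-2],[0,0,0]]

```text
time_s: 31.45
eef_pos: [470.0, 296.0, 41.1]
ee_rot: [-0.354, 0.612, 0.612, 0.354]
force: [0.7, 0.9, -1.4]
grip_width: 0.692
grip_force: 53.8
```

>>> apply_moves:
  targets:
    - [50,[0,0,-1],[0,0,0]]
    - [50,[0,0,-1],[0,0,0]]

```text
time_s: 31.65
eef_pos: [470.0, 296.0, 40.3]
ee_rot: [-0.354, 0.612, 0.612, 0.354]
force: [-0.2, 0.4, -0.3]
grip_width: 0.688
grip_force: 53.8
```

>>> apply_moves:
  targets:
    - [50,[0,0,-1],[0,0,0]]
    - [50,[0,0,-1],[0,0,0]]
    - [62,[0,0,-1],[0,0,0]]
    - [70,[0,0,-1],[0,0,0]]
    - [85,[0,0,-1],[0,0,0]]
    - [85,[0,0,-1],[0,0,0]]
    - [85,[0,0,-1],[0,0,0]]
    - [85,[0,0,-1],[0,0,0]]

```text
time_s: 32.45
eef_pos: [470.0, 296.0, 39.3]
ee_rot: [-0.354, 0.612, 0.612, 0.354]
force: [-0.6, -0.3, -0.5]
grip_width: 0.993
grip_force: 0.0
```

>>> apply_moves:
  targets:
    - [85,[0,-15,9],[0,0,0]]
    - [85,[0,-35,20],[0,0,0]]
    - [85,[0,-60,35],[0,0,0]]
    - [85,[0,-85,50],[0,0,0]]
    - [85,[0,-110,66],[0,0,0]]
    - [85,[0,-130,100],[0,0,0]]
    - [85,[0,-150,140],[0,0,0]]
    - [85,[0,-180,180],[0,0,0]]
    - [85,[0,-180,180],[0,0,0]]
    - [85,[0,-180,180],[0,0,0]]

```text
time_s: 33.45
eef_pos: [470.1, 115.6, 219.4]
ee_rot: [-0.353, 0.613, 0.612, 0.354]
force: [0.5, -0.2, -0.7]
grip_width: 0.996
grip_force: 0.0
```

```bash

python3 - <<'E'
from h import *
s=ctrl.sense(); print(s['time_s'],s['eef_pos'],s['joints'].round(3),s['force'],s['grip_width'])
im,P=shot('top','top12'); print(blobs(im,P,(22,150,60),(32,255,255),100,roi=(80,130,610,390)))
print('sc',blobs(im,P,(5,140,120),(16,255,255),200,roi=(250,250,420,400)))
im,P=shot('scene','scene12'); cv2.imwrite('pics/c12.png',im[60:400,150:600])
E
```

```text
33.45 [470.10442515 115.6297714  219.43488932] [-0.465  0.385  1.8    0.886  1.599 -0.752] [ 0.53185529 -0.24867621 -0.66001072] 0.9962262702253389
[([208.4, 326.4], 1205, [469.5, 278.5], 73.5, [63.0, 65.0], [63.5, 64.1, 53.3])]
sc [([339.9, 333.2], 602, [455.6, 55.8], 63.8, [87.0, 32.0], [86.8, 29.2, 10.9])]
```

View pics/c12.png

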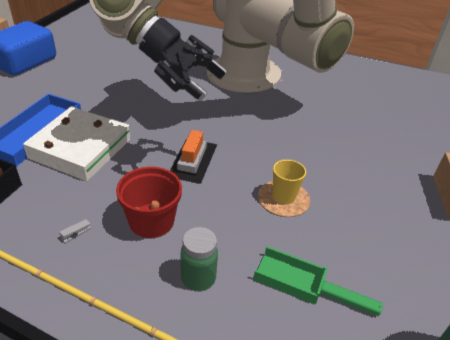

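The cup stands centred on the coaster and the pebbles are in the pot. Next I bring the tool back to pointing down, above the scraper.

>>> apply_moves:
  targets:
    - [85,[-2,-8,0],[-8,0,0]]
    - [85,[-4,-16,0],[-16,0,0]]
    - [85,[-6,-24,0],[-24,0,0]]
    - [85,[-8,-32,0],[-32,0,0]]
    - [85,[-10,-40,0],[-40,0,0]]
    - [85,[-13,-48,0],[-48,0,0]]
    - [85,[-16,-56,0],[-56,0,0]]
    - [85,[-18,-63,0],[-60,0,0]]
    - [85,[-18,-63,0],[-60,0,0]]

```text
time_s: 34.45
eef_pos: [451.3, 54.5, 218.3]
ee_rot: [-0.001, 0.706, 0.708, -0.001]
force: [-0.1, -0.4, -0.7]
grip_width: 0.994
grip_force: 0.0
```

>>> apply_moves:
  targets:
    - [60,[0,0,0],[0,0,-8]]
    - [60,[0,0,0],[0,0,-16]]
    - [60,[0,0,0],[0,0,-24]]
    - [60,[0,0,0],[0,0,-32]]
    - [60,[0,0,0],[0,0,-40]]
    - [60,[0,0,0],[0,0,-48]]
    - [60,[0,0,0],[0,0,-56]]
    - [60,[0,0,0],[0,0,-64]]
    - [60,[0,0,0],[0,0,-72]]
    - [60,[0,0,0],[0,0,-79.5]]
    - [60,[0,0,0],[0,0,-79.5]]
    - [60,[0,0,0],[0,0,-79.5]]

```text
time_s: 35.65
eef_pos: [451.8, 53.1, 218.6]
ee_rot: [-0.001, 0.996, 0.093, -0.001]
force: [-0.1, -0.5, 0.8]
grip_width: 0.705
grip_force: 0.0
```

```bash

python3 - <<'E'
from h import *
from scipy.spatial.transform import Rotation as R
s=ctrl.sense(); q=s['ee_rot']; M=R.from_quat(q[[1,2,3,0]]).as_matrix(); print(s['time_s'],s['eef_pos'],s['joints'].round(3));print(M.round(3))
im,P=shot('wrist','wrist13'); h=cv2.cvtColor(im,cv2.COLOR_BGR2HSV)
m=(cv2.inRange(h,(5,140,100),(16,255,255))>0)&(abs(P[...,2]-62)<4)&(abs(P[...,0]-452)<90)&(abs(P[...,1]-52)<60)
print('handle',cv2.minAreaRect(P[m][:,:2].astype(np.float32)),m.sum())
X,Y,Z=P[...,0],P[...,1],P[...,2]
m=(h[...,2]<60)&(abs(Z-4)<5)&(abs(X-452)<110)&(abs(Y-52)<80); r=cv2.minAreaRect(P[m][:,:2].astype(np.float32)); print('mat',r)
m=(abs(Z-26)<4)&(abs(X-452)<90)&(abs(Y-52)<60); print('foot',cv2.minAreaRect(P[m][:,:2].astype(np.float32)))
print('board z',blobs(im,P,(0,60,15),(18,220,110),40))
E
```

```text
35.65 [451.83546913  53.14328064 218.64790253] [-1.420e-01  1.700e-01  1.715e+00  1.000e-03  1.258e+00  1.241e+00]
[[ 0.983  0.186 -0.001]
 [ 0.186 -0.983  0.001]
 [-0.001 -0.002 -1.   ]]
handle ((452.69696044921875, 51.29905319213867), (79.2872085571289, 28.634904861450195), 11.043015480041504) 2625
mat ((448.2671203613281, 50.423583984375), (145.63125610351562, 77.7470932006836), 10.065400123596191)
foot ((452.60107421875, 51.443626403808594), (99.33322143554688, 44.10752487182617), 11.000815391540527)
board z [([345.9, 30.7], 631, [606.7, 60.0], 92.1, [18.0, 81.0], [15.9, 81.4, 3.4]), ([325.4, 6.7], 310, [626.4, 88.0], 23.3, [27.0, 17.0], [16.4, 27.4, 80.3]), ([147.0, 148.9], 560, [479.4, 241.4], 4.7, [59.0, 33.0], [50.8, 36.1, 42.2]), ([123.7, 128.4], 131, [496.4, 261.3], 4.9, [15.0, 23.0], [14.0, 20.9, 54.2]), ([131.9, 168.7], 140, [457.7, 254.6], 5.0, [21.0, 19.0], [13.7, 21.8, 62.9]), ([581.2, 236.1], 45, [483.7, -194.0], 58.2, [14.0, 5.0], [4.1, 14.5, 81.5])]
```

View pics/wrist13.png

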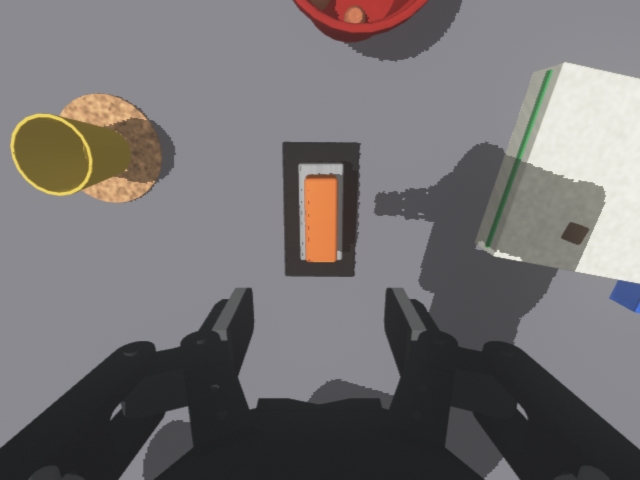

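The scraper is at (321,213) px and matches the tool yaw. Handle is at (452.7, 51.3), mat centre at (448, 50). Gripping it now.

>>> apply_moves:
  squeeze: 70
  targets:
    - [60,[1,-2,-45],[0,0,0]]
    - [60,[1,-2,-90],[0,0,0]]
    - [60,[1,-2,-130],[0,0,0]]
    - [60,[1,-2,-160],[0,0,0]]
    - [60,[1,-2,-176],[0,0,0]]
    - [60,[1,-2,-183],[0,0,0]]
    - [60,[1,-2,-183],[0,0,0]]
    - [60,[1,-2,-183],[0,0,0]]
    - [20,[1,-2,-183],[0,0,0]]
    - [20,[1,-2,-183],[0,0,0]]
    - [20,[1,-2,-183],[0,0,0]]
    - [20,[1,-2,-183],[0,0,0]]
    - [20,[1,-2,-183],[0,0,0]]

```text
time_s: 37.0
eef_pos: [453.5, 51.0, 37.1]
ee_rot: [0.0, 0.996, 0.092, 0.001]
force: [-1.5, 2.0, 7.5]
grip_width: 0.335
grip_force: 69.6
```

>>> apply_moves:
  targets:
    - [20,[0,0,5],[0,0,0]]
    - [20,[0,0,15],[0,0,0]]
    - [20,[0,0,35],[0,0,0]]
    - [20,[0,0,60],[0,0,0]]
    - [20,[0,0,85],[0,0,0]]
    - [20,[0,0,100],[0,0,0]]
    - [20,[0,0,100],[0,0,0]]
    - [20,[0,0,100],[0,0,0]]

```text
time_s: 37.8
eef_pos: [452.8, 51.0, 136.1]
ee_rot: [-0.0, 0.996, 0.092, -0.0]
force: [-0.0, 0.5, -2.1]
grip_width: 0.338
grip_force: 69.4
```

```bash

python3 - <<'E'
from h import *
s=ctrl.sense(); print(s['time_s'],s['eef_pos'],s['joints'].round(3),s['force'],s['grip_width'])
im,P=shot('top','top14'); 
print('chips',blobs(im,P,(0,80,20),(15,220,110),20,roi=(430,230,545,345)))
h=cv2.cvtColor(im,cv2.COLOR_BGR2HSV)
X,Y,Z=P[...,0],P[...,1],P[...,2]; m=(abs(Z-45)<6)&(abs(X-533)<100)&(abs(Y+216)<100)
print('board',cv2.minAreaRect(P[m][:,:2].astype(np.float32)),np.nanmedian(Z[m]))
E
```

```text
37.8 [452.75773073  51.01189049 136.14297105] [-0.146  0.268  1.828 -0.     1.046  1.241] [-0.01813127  0.51473003 -2.07836134] 0.33834409217535744
chips [([505.4, 247.1], 73, [604.3, -242.2], 57.3, [11.0, 17.0], [11.2, 17.3, 0.5]), ([522.6, 299.8], 79, [510.3, -268.4], 57.5, [14.0, 14.0], [14.3, 14.0, 89.6]), ([479.6, 315.3], 83, [483.9, -191.1], 57.5, [16.0, 15.0], [14.2, 16.0, 86.4])]
board ((534.7894287109375, -216.24365234375), (181.8302459716797, 178.9697265625), 89.50371551513672) 44.59018802026344
```

>>> apply_moves:
  targets:
    - [20,[10,-40,10],[0,0,-5]]
    - [20,[20,-85,10],[0,0,-11]]
    - [20,[30,-130,10],[0,0,-11.3]]
    - [20,[40,-170,5],[0,0,-11.3]]
    - [20,[44,-196,0],[0,0,-11.3]]
    - [20,[44,-196,-20],[0,0,-11.3]]
    - [20,[44,-196,-40],[0,0,-11.3]]
    - [20,[44,-196,-48],[0,0,-11.3]]
    - [20,[44,-196,-52],[0,0,-11.3]]
    - [20,[44,-196,-52],[0,0,-11.3]]
    - [20,[44,-196,-52],[0,0,-11.3]]

```text
time_s: 38.95
eef_pos: [497.4, -145.1, 84.9]
ee_rot: [0.0, 1.0, -0.007, 0.0]
force: [0.9, 0.7, -1.1]
grip_width: 0.336
grip_force: 69.9
```

```bash

python3 - <<'E'
from h import *
from scipy.spatial.transform import Rotation as R
s=ctrl.sense(); q=s['ee_rot']; M=R.from_quat(q[[1,2,3,0]]).as_matrix(); print(s['time_s'],s['eef_pos'],s['joints'].round(3),s['force'],M.round(3).tolist())
im,P=shot('scene','scene15'); cv2.imwrite('pics/c15.png',cv2.resize(im[100:300,80:330],None,fx=2.4,fy=2.4))
E
```

```text
38.95 [ 497.37481374 -145.06348939   84.92839192] [-0.51   0.463  1.698 -0.     0.979  1.074] [ 0.89999885  0.66804486 -1.09810751] [[1.0, -0.013, 0.001], [-0.013, -1.0, -0.001], [0.001, 0.001, -1.0]]
```

View pics/c15.png

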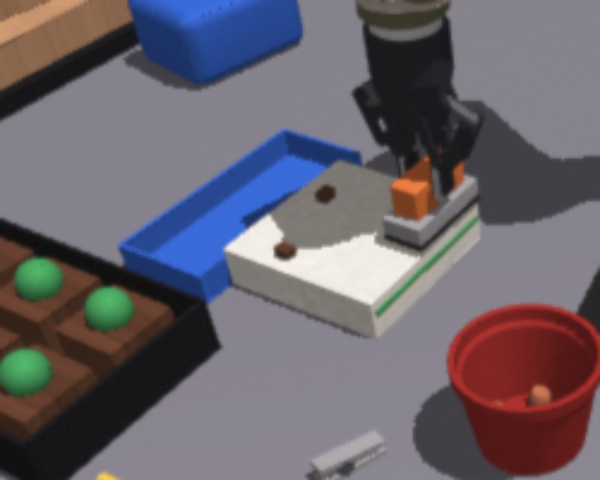

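The scraper is above the board's near edge at (430,215), clear of the chips. I'll lower it and sweep.

>>> apply_moves:
  targets:
    - [20,[0,0,-3],[0,0,0]]
    - [20,[0,0,-6],[0,0,0]]
    - [20,[0,-8,-6],[0,0,0]]
    - [20,[0,-18,-6],[0,0,0]]
    - [20,[0,-28,-6],[0,0,0]]
    - [20,[0,-38,-6],[0,0,0]]
    - [20,[0,-48,-6],[0,0,0]]
    - [20,[0,-58,-6],[0,0,0]]
    - [20,[0,-68,-6],[0,0,0]]
    - [20,[0,-78,-6],[0,0,0]]
    - [20,[0,-88,-6],[0,0,0]]
    - [20,[0,-98,-6],[0,0,0]]
    - [20,[0,-108,-6],[0,0,0]]
    - [20,[0,-118,-6],[0,0,0]]
    - [20,[0,-128,-6],[0,0,0]]

```text
time_s: 40.5
eef_pos: [497.0, -273.9, 78.3]
ee_rot: [0.0, 1.0, -0.007, -0.0]
force: [-0.3, 0.4, -2.0]
grip_width: 0.337
grip_force: 69.8
```

>>> apply_moves:
  targets:
    - [20,[0,-8,0],[0,0,0]]
    - [20,[0,-16,0],[0,0,0]]
    - [20,[0,-24,0],[0,0,0]]
    - [20,[0,-32,0],[0,0,0]]
    - [20,[0,-36,0],[0,0,0]]
    - [20,[0,-36,0],[0,0,0]]
    - [20,[0,-36,25],[0,0,0]]
    - [20,[0,-36,60],[0,0,0]]
    - [20,[20,0,60],[0,0,0]]
    - [20,[45,40,60],[0,0,0]]
    - [20,[80,80,60],[0,0,0]]
    - [20,[88,93,60],[0,0,0]]
    - [20,[88,93,60],[0,0,0]]

```text
time_s: 41.8
eef_pos: [586.0, -177.2, 138.1]
ee_rot: [-0.0, 1.0, -0.005, -0.0]
force: [-0.6, 0.3, -1.8]
grip_width: 0.338
grip_force: 69.7
```

```bash

python3 - <<'E'
from h import *
s=ctrl.sense(); print(s['time_s'],s['eef_pos'],s['force'],s['grip_width'])
for c in('top','scene'):
    im,P=shot(c,c+'16'); 
    print(c,*[r[:5] for r in blobs(im,P,(0,80,20),(15,220,110),10) if abs(r[2][0]-533)<130 and -425<r[2][1]<-100],sep='\n')
E
```

```text
41.8 [ 586.04351555 -177.22152712  138.08844635] [-0.64890601  0.30965486 -1.75988741] 0.3380459437056442
top
([476.6, 241.4], 16, [596.2, -131.5], 226.3, [5.0, 1.0])
scene
([230.0, 167.2], 19, [589.2, -131.1], 186.7, [20.0, 4.0])
([211.3, 164.0], 13, [586.3, -191.5], 164.4, [20.0, 3.0])
([220.8, 179.3], 24, [597.9, -163.0], 148.5, [5.0, 3.0])
([198.3, 204.2], 39, [605.6, -238.0], 56.1, [13.0, 16.0])
```

>>> apply_moves:
  targets:
    - [20,[0,0,-30],[0,0,0]]
    - [20,[0,0,-50],[0,0,0]]
    - [20,[0,0,-57],[0,0,0]]
    - [20,[0,0,-59.5],[0,0,0]]
    - [20,[0,0,-59.5],[0,0,0]]
    - [20,[0,-8,-59.5],[0,0,0]]
    - [20,[0,-18,-59.5],[0,0,0]]
    - [20,[0,-28,-59.5],[0,0,0]]
    - [20,[0,-38,-59.5],[0,0,0]]
    - [20,[0,-48,-59.5],[0,0,0]]
    - [20,[0,-58,-59.5],[0,0,0]]
    - [20,[0,-68,-59.5],[0,0,0]]
    - [20,[0,-78,-59.5],[0,0,0]]
    - [20,[0,-88,-59.5],[0,0,0]]
    - [20,[0,-98,-59.5],[0,0,0]]
    - [20,[0,-108,-59.5],[0,0,0]]
    - [20,[0,-118,-59.5],[0,0,0]]
    - [20,[0,-128,-59.5],[0,0,0]]
    - [20,[0,-132,-59.5],[0,0,0]]
    - [20,[0,-132,-59.5],[0,0,0]]

```text
time_s: 43.9
eef_pos: [584.9, -312.6, 78.7]
ee_rot: [-0.0, 1.0, -0.007, -0.0]
force: [0.7, 0.2, -1.5]
grip_width: 0.341
grip_force: 69.8
```

>>> apply_moves:
  targets:
    - [20,[0,0,25],[0,0,0]]
    - [20,[0,0,60],[0,0,0]]
    - [20,[-25,45,60],[0,0,0]]
    - [20,[-50,90,60],[0,0,0]]
    - [20,[-75,135,60],[0,0,0]]
    - [20,[-90,180,60],[0,0,0]]
    - [20,[-105,225,60],[0,0,0]]
    - [20,[-120,270,60],[0,0,5]]
    - [20,[-130,315,60],[0,0,11]]
    - [20,[-137,361,60],[0,0,11]]
    - [20,[-137,361,60],[0,0,11]]
    - [20,[-137,361,60],[0,0,11]]

```text
time_s: 45.1
eef_pos: [447.9, 50.0, 139.1]
ee_rot: [0.0, 0.996, 0.09, 0.0]
force: [0.3, -0.1, -1.4]
grip_width: 0.341
grip_force: 70.0
```

```bash

python3 - <<'E'
from h import *
s=ctrl.sense(); print(s['time_s'],s['eef_pos'],s['force'],s['grip_width'])
for c in('top','scene'):
    im,P=shot(c,c+'17'); 
    print(c,*[r[:5] for r in blobs(im,P,(0,80,20),(15,220,110),10) if abs(r[2][0]-533)<130 and -425<r[2][1]<-100],sep='\n')
    if c=='top': cv2.imwrite('pics/c17.png',cv2.resize(im[150:400,260:640],None,fx=2,fy=2))
E
```

```text
45.1 [447.85177225  49.95731599 139.05753249] [ 0.32523176 -0.07308915 -1.39203235] 0.34106927200776144
top
([542.0, 248.7], 41, [604.2, -323.0], 23.1, [13.0, 11.0])
([543.3, 300.4], 36, [508.7, -315.0], 19.4, [16.0, 21.0])
([543.5, 313.8], 33, [484.2, -315.4], 19.3, [15.0, 17.0])
scene
```

View pics/c17.png

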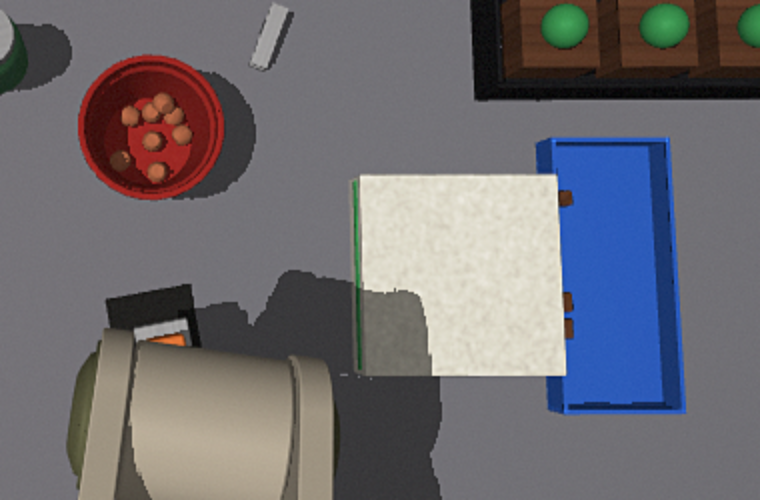

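All three chips are in the bin and the board is clear. Next I put the scraper back on its mat.

>>> apply_moves:
  targets:
    - [20,[0,0,-30],[0,0,0]]
    - [20,[0,0,-60],[0,0,0]]
    - [20,[0,0,-85],[0,0,0]]
    - [20,[0,0,-97],[0,0,0]]
    - [20,[0,0,-100],[0,0,0]]
    - [20,[0,0,-101.5],[0,0,0]]
    - [20,[0,0,-102.5],[0,0,0]]
    - [20,[0,0,-102.5],[0,0,0]]
    - [20,[0,0,-102.5],[0,0,0]]

```text
time_s: 46.1
eef_pos: [448.6, 48.6, 37.1]
ee_rot: [0.0, 0.996, 0.089, 0.001]
force: [-1.1, -2.5, 4.4]
grip_width: 0.34
grip_force: 70.9
```

Contact: 4.4 N upward. Releasing and retreating.

>>> apply_moves:
  targets:
    - [32,[0,0,0],[0,0,0]]
    - [36,[0,0,0],[0,0,0]]
    - [50,[0,0,0],[0,0,0]]
    - [60,[0,0,0],[0,0,0]]
    - [60,[0,0,0],[0,0,0]]
    - [60,[0,0,20],[0,0,0]]
    - [60,[0,0,50],[0,0,0]]
    - [60,[0,0,90],[0,0,0]]
    - [60,[0,0,135],[0,0,0]]
    - [60,[0,0,180],[0,0,0]]
    - [60,[-20,-40,200],[0,0,0]]
    - [60,[-40,-85,220],[0,0,0]]
    - [60,[-60,-130,240],[0,0,0]]
    - [60,[-80,-170,240],[0,0,0]]
    - [60,[-80,-210,240],[0,0,0]]
    - [60,[-80,-210,240],[0,0,0]]
    - [60,[-80,-210,240],[0,0,0]]

```text
time_s: 47.8
eef_pos: [367.8, -161.2, 276.1]
ee_rot: [-0.0, 0.996, 0.088, -0.0]
force: [-0.7, 0.4, -0.2]
grip_width: 0.702
grip_force: 0.0
```

```bash

python3 - <<'E'
from h import *
s=ctrl.sense(); print(s['time_s'],s['eef_pos'],s['force'],s['grip_width'])
im,P=shot('top','top18'); X,Y,Z=P[...,0],P[...,1],P[...,2]; h=cv2.cvtColor(im,cv2.COLOR_BGR2HSV)
m=(abs(Z-63)<5)&(abs(X-450)<90)&(abs(Y-50)<60); print('handle',cv2.minAreaRect(P[m][:,:2].astype(np.float32)),np.ptp(Z[m]))
print('cup',blobs(im,P,(22,150,60),(32,255,255),150,roi=(80,130,610,390)))
for r in peb('top','top19'): print(r)
cv2.imwrite('pics/c18.png',im)
E
```

```text
47.8 [ 367.8048876  -161.24862552  276.07777829] [-0.69405524  0.42810575 -0.23061553] 0.70169633275181
handle ((447.5563659667969, 48.22753143310547), (79.79792022705078, 29.853622436523438), 10.295236587524414) 8.52586412179187
cup [([208.4, 326.2], 1197, [469.5, 278.6], 73.3, [63.0, 65.0], [63.3, 64.3, 30.8])]
([342.5, 209.1], 386, [692.1, 49.2], 33.9, [19.0, 18.0])
([324.5, 207.5], 78, [682.8, 79.3], 25.9, [17.0, 17.0])
([319.8, 229.8], 86, [641.7, 88.7], 24.7, [17.0, 17.0])
([338.2, 235.4], 79, [630.6, 54.7], 24.1, [17.0, 15.0])
([542.2, 248.7], 35, [604.1, -323.2], 23.2, [13.0, 9.0])
([543.7, 313.8], 30, [484.1, -321.6], 18.5, [15.0, 7.0])
```

View pics/c18.png

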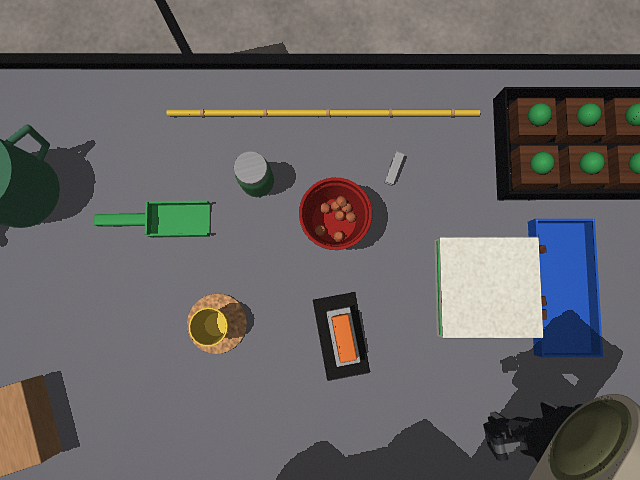

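The pot at (336,213) holds all 8 pebbles, the cup is on its coaster, the scraper is on its mat, and the chips are in the bin at (543,249), (543,300) and (543,314). Handing in.

```bash
python3 -c "
from rig import ctrl
print(ctrl.finish_job())"
```

```text
the job is handed in; nothing more can be done
None
```

I handed the job in at about 48 s, and no verdict came back. The last pictures showed all 8 pebbles in the red pot, the empty cup upright and centred on its coaster, 3 chips in the blue bin, and the scraper on the middle of its mat.

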